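# Seat and hold the lid of the vacuum filtration chamber

### The job

Get the vacuum filtration chamber ready to draw: first turn its valve lever from closed to half open (45 degrees), then fetch the lid by its handle and slide it over the chamber's two locating pins until it drops on, without letting it fall or ramming it. Press it down until the rubber gasket is squeezed and the lid sits on the metal rim, and finish while the gripper still holds it pressed down, so the vacuum can take hold; leave the valve half open and the other things on the bench where they stand.

Things in the scene. Friction and masses are not known exactly. Their poses are not given: they have to be found in the camera images.
- station: Vacuum filtration station, fixed to the bench: 230 x 385 mm base plate with an open aluminium chamber at its left end, then a pipe with a ball valve, then a low white pump (58 mm tall, its gauge up to 86 mm). Origin on the bench under the pipe; x along the chamber's length, y from pump and valve towards the chamber, z up. The chamber's centre is at y = +90 mm, the valve's stem at y = -50 mm.
- chamber (a point): Centre of the chamber's metal rim plane, 66 mm above the bench; axes as the station's. The chamber is 210 (x) x 130 (y) mm outside. A black rubber gasket frame, 166 x 108 mm, stands 4 mm proud of the rim round the open mouth, between the two locating pins.
- pin_far (a point): Tip of the steel locating pin on the rim at the chamber's +x end, 92 mm from its centre. Both pins: 10 mm diameter, 9 mm tall above the rim, the upper 5 mm tapered to a flat tip 5 mm across.
- pin_near (a point): Tip of the other, equal locating pin, at the chamber's -x end, 92 mm from its centre.
- gasket (a joint): How far the gasket is squeezed (m): 0 free, 0.004 level with the rim, when the lid sits on the metal. It acts as a spring of 3 N per mm (12 N in all to reach the rim); the lid's own weight squeezes it by 1 to 1.5 mm.
- valve (a joint): Angle of the valve's lever (rad) about its vertical stem: 0 closed (lever square across the pipe, along the station's -x, towards the robot), growing anticlockwise seen from above to pi/2 fully open (in line with the pipe, along -y, over the pump). It stays where it is left; about 0.12 N m of friction.
- valve_axis (a point): On the valve's stem axis, at mid-height of its lever, 84 mm above the bench; axes as the station's.
- lever_grip (a point): Middle of the lever's grip, 55 mm from the stem axis, 84 mm above the bench; it turns with the lever, whose x axis points from the grip to the stem. The grip is a black sleeve 13 mm wide, 12 mm tall, from 30 to 85 mm from the axis.
- lid: The chamber's lid: white plastic plate 210 x 130 x 16 mm, 0.3 to 0.45 kg, lying right way up on a 3 mm rubber mat left of the station. Origin: centre of its underside; x along its length, z up. In the underside two blind pockets, 11 mm deep, fit over the pins: round, 12.5 mm diameter, at x = +92 mm; slot 15.5 (x) x 12.5 (y) mm at x = -92 mm. It fits either way round.
- lid_handle (a point): Centre of the lid's steel handle bar, 48 mm above the underside, over its centre; axes as the lid's. The bar runs along the lid's y: 90 mm long, 14 mm thick (x), 16 mm tall, 24 mm clear above the plate, on posts at its ends. Eight filter sockets, 22 mm diameter, 14 mm tall, stand on the plate at x = +-32 and +-75, y = +-46 mm.
- tube_rack: Bystander: grey plastic rack of capped tubes, 75 x 140 x 94 mm.
- stain_bottle: Bystander: amber stain bottle, 64 mm across, 150 mm tall.
- dropper: Bystander: small amber bottle, 30 mm across, 65 mm tall, standing in front of the valve (robot's side).
- specimen_jar: Bystander: clear screw-cap jar, 52 mm across, 60 mm tall, standing behind the valve.
- slide_box: Bystander: microscope slide box, 92 x 177 x 35 mm.
- stain_jar: Bystander: glass staining jar with steel cover, 64 x 79 x 106 mm.
- forceps: Bystander: steel forceps, 130 mm long, lying on the bench right of the station.
Mind the look-alikes: they are no part of the job. Leave any brown look-alike of the lid alone.

How it is judged:
By the outcome, as a careful person would: the job done as asked, in the order asked, and still so for the second after the job is handed in, while the arm keeps its last pose, push and grip.
It also fails if it takes over 54 s, if anything falls off the work surface, if the arm or the gripper's body presses on something with over 40 N, if the wrist force passes 120 N, or if a joint passes its speed limit or range.

### The arm

A 6-joint arm with a two-finger parallel gripper is mounted at the origin on the work surface. World frame = base frame: x ahead of the robot, y to its left, z up, the work surface at z = 0. Lengths are in m, angles in rad, forces in N, time in s.
With the tool pointing down it reaches from about 0.25 to 0.725 m from the base axis. Payload 9.7 kg.
Tool frame: the origin (TCP) lies at the very end of the fingers, on their centre line; the grasp point (between the pads) lies 19 mm behind it; z points along the fingers, y is the line along which they close (so a half turn about z gives the same grasp; the last joint's range is limited). The gripper opens to 85 mm and grips with 20 to 120 N. Pads are 22 mm wide; open, the fingers measure 114 mm over their backs; the gripper's body (76 mm by 85 mm) begins 54 mm behind the grasp point. The pads swing forward as they close: fully open they stand 13 mm farther back than shut.
Start: joints at [1.206, 0.087, 0.176, 1.66, 0, 1.571], TCP at [0.196, 0.514, 0.231] pointing down, gripper open.
Joint ranges: [-3.13, 3.13], [-0.85, 1.81], [-1.15, 1.24], [-2.2, 2.28], [-1.44, 1.52], [-3.14, 3.14]. Speed limits (rad/s): [2.22, 2.22, 2.57, 3.14, 3.14, 3.14].

### API

Orientations are given as a unit quaternion [w, x, y, z].
In Python, from workcell import telemetry, imaging, close_job, look_for, mark_of gives the robot as it stands.
- The arm moves only by the tool drive_effector, called after "Emit:" as name(argument=value, ...) on one line, values as JSON. Schema: {"type":"object","properties":{"ticks":{"type":"array","items":{"type":"object","properties":{"jaw":{"type":"number"},"tx":{"type":"number"},"ty":{"type":"number"},"tz":{"type":"number"},"drx":{"type":"number"},"dry":{"type":"number"},"drz":{"type":"number"}},"additionalProperties":false,"required":["jaw"]},"minItems":1,"maxItems":12},"grip_n":{"type":"number"},"only":{"type":"string"},"quiet":{"type":"boolean"},"lines":{"type":"string"}},"required":["ticks"],"additionalProperties":false}. ticks is a list of rows, 1 to 12 of them, each an object with the fields jaw (the finger opening in m), tx, ty, tz (the shift in normalised numbers (1 is 0.75 m)), drx, dry, drz (a rotation vector in shares of pi/2 rad (1.0 is pi/2 rad)); a field left out counts as zero (the opening has to be given); each row shifts and turns the commanded pose from where the row before left it, along the tool's axes as they then stand; what a row does not reach is not made up. A row lasts 1/12 s, in which the tool goes at most 0.0417 m and 0.125 rad, less where a joint would pass 70% of its speed; a pose out of reach is approached as far as the arm can. The fingers move at their own pace and stop on an object; grip_n is the grip in N (left out, the last holds). Time passes only in rows, so rows that do not move let the fingers close. The tool returns the time, the measured TCP pose, the force, the opening and the grip force at its end. only (a regular expression) keeps the lines of the reply that match it, lines (a string "A,B") keeps lines A to B, and quiet returns only ok. A shift or turn number past 1, either way, is cut back to 1. Input that does not fit is refused with a message, and nothing moves.
- telemetry.sense(): the state, without advancing time (a new reading comes with each control period).
- imaging.camera(name): name is "side" or "top"; returns a dict with "image" (384x512x3 uint8, red, green, blue), "depth" (384x512 float32, m along the optical axis (not along the pixel's ray), 0 where there is no reading), "fx", "fy", "cx", "cy" (pixels), "k1" (the pictures are not rectified: a ray, as slopes to the right and down, at radius r is drawn at 1 + k1 r^2 times it, then the intrinsics apply), "world_to_cam" (4x4, takes a point from world to camera coordinates). Camera axes: x right, y up, looking along -z (the intrinsics and any distortion apply to the point x, -y, -z); pixel columns grow to the right and rows downward; lengths in m; the calibration is good to about 2 mm. A picture is of the moment at which its call begins.
- close_job(): hands the job in; it is judged then, once.
Trained networks look in a picture, given as the dict that the camera call returned (one of the last four; its "shot" number tells which), for a name from the list of things; names that differ only in an ending like _2 or _b are one class to them, and where a whole thing is asked for, a point or a joint stands for the part that bears it (a point fixed in the world has none). Each returns a list of dicts, best first, with "score" (0 to 1); they miss things now and then, are a little off and sometimes report something else, mostly with a low value. They report only what shows in the picture. A call takes as long as a camera call. They do not tell look-alikes from the thing itself.
- look_for(picture, target): "bbox" ([left, top, width, height] as shares, 0 to 1, of the picture: columns of its width, rows of its height, round what is visible of it).
- mark_of(picture, target): "xy" ([column, row] as shares, 0 to 1, of the picture: columns of its width, rows of its height: a listed point, or the origin of a listed thing).
The state is a dict: "time": time; "qpos": joint angles; "dq": joint speeds; "joint_efforts": joint torques, N m; "eef_pos": TCP position; "tool_rot": TCP orientation; "wrist_force": force on the tool from outside, world axes, zero at the start; "moment": the same for the moment, N m; "width": finger opening in m; "finger_force": force on a finger pad.
Only numpy, scipy, OpenCV 4.12 (cv2) and the standard library are available. Lean on these libraries where they do the work, as an engineer would, in place of code of your own. Each camera call takes 0.05 s, during which the arm holds its last target. There are 200 camera calls.

## Working session

There is one attempt and no reset: what is moved stays moved. The work goes in short steps, Python scripts to look and compute and a tool call to move; the robot and the scene stay as the last step left them, time stands still between calls to the robot, and variables do not carry over. Pictures are saved under pics/ and viewed, at most 10 in all, crops included, and the job is handed in when it is done.

```bash
mkdir -p pics
```

Create h.py:
```python
import numpy as np, cv2
from workcell import telemetry, imaging, look_for, mark_of
def ray(c,u,v):
    xd=(u-c['cx'])/c['fx']; yd=(v-c['cy'])/c['fy']; x,y=xd,yd
    for _ in range(20):
        s=1+c['k1']*(x*x+y*y); x,y=xd/s,yd/s
    return np.array([x,-y,-1.])
def at_depth(c,u,v,d): return (np.linalg.inv(c['world_to_cam'])@np.r_[ray(c,u,v)*d,1])[:3]
def at_z(c,u,v,z):
    T=np.linalg.inv(c['world_to_cam']); o=T[:3,3]; d=T[:3,:3]@ray(c,u,v); return o+d*(z-o[2])/d[2]
def cloud(c):
    v,u=np.mgrid[0:384,0:512].astype(float); xd=(u-c['cx'])/c['fx']; yd=(v-c['cy'])/c['fy']; x,y=xd.copy(),yd.copy()
    for _ in range(20):
        s=1+c['k1']*(x*x+y*y); x,y=xd/s,yd/s
    d=c['depth']; P=np.stack([x*d,-y*d,-d,np.ones_like(d)],-1)@np.linalg.inv(c['world_to_cam']).T
    P=P[...,:3]; P[d==0]=np.nan; return P
def save(c,n): cv2.imwrite('pics/'+n+'.png',c['image'][...,::-1])
def px(m): return m['xy'][0]*512,m['xy'][1]*384
```

Run:
```python
from h import *
import json
Z=dict(chamber=.066,pin_far=.075,pin_near=.075,valve_axis=.084,lever_grip=.084,lid=.003,lid_handle=.051,station=0,dropper=0,specimen_jar=0,tube_rack=0,stain_bottle=0,stain_jar=0,slide_box=0)
ims=[]
for n in('top','side'):
    c=imaging.camera(n); save(c,n+'0'); ims.append(c['image'])
    np.savez(n+'0.npz',**{k:v for k,v in c.items()})
    for t,z in Z.items():
        for m in mark_of(c,t)[:3]:
            u,v=px(m); print(n,t,round(m['score'],2),(round(u),round(v)),at_z(c,u,v,z).round(4))
s=telemetry.sense(); print(s['time'],s['eef_pos'],s['tool_rot'],s['width'])
```

```text
top chamber 0.69 (238, 155) [ 0.6002 -0.0129  0.066 ]
top chamber 0.18 (266, 152) [ 0.606  -0.1151  0.066 ]
top pin_far 0.79 (238, 133) [ 0.6821 -0.013   0.075 ]
top pin_far 0.17 (351, 171) [ 0.5242 -0.4295  0.075 ]
top pin_near 0.58 (247, 181) [ 0.5016 -0.0416  0.075 ]
top valve_axis 0.89 (276, 147) [ 0.621  -0.1544  0.084 ]
top lever_grip 0.46 (283, 166) [ 0.551  -0.1791  0.084 ]
top lid 0.88 (148, 175) [0.5379 0.3388 0.003 ]
top lid 0.56 (157, 271) [0.1712 0.3111 0.003 ]
top lid_handle 0.93 (146, 177) [0.5292 0.3385 0.051 ]
top lid_handle 0.89 (157, 273) [0.1678 0.3045 0.051 ]
top lid_handle 0.23 (354, 171) [ 0.5291 -0.4462  0.051 ]
top station 0.83 (263, 151) [ 0.6223 -0.1088  0.    ]
top dropper 0.62 (291, 193) [ 0.452  -0.2107  0.    ]
top specimen_jar 0.66 (271, 112) [ 0.7749 -0.1448  0.    ]
top tube_rack 0.85 (165, 119) [0.7587 0.2693 0.    ]
top stain_bottle 0.84 (339, 138) [ 0.6653 -0.4045  0.    ]
top stain_jar 0.66 (365, 154) [ 0.5984 -0.5061  0.    ]
top slide_box 0.77 (342, 208) [ 0.3909 -0.4085  0.    ]
side chamber 0.85 (291, 186) [ 0.5922 -0.0229  0.066 ]
side pin_n
[... 304 characters left out ...]
1675 0.3007 0.003 ]
side lid 0.63 (263, 158) [0.5351 0.3388 0.003 ]
side lid_handle 0.83 (176, 154) [0.1632 0.2928 0.051 ]
side lid_handle 0.74 (264, 149) [0.5371 0.3322 0.051 ]
side station 0.85 (298, 215) [ 0.6047 -0.1067  0.    ]
side dropper 0.47 (256, 234) [ 0.4541 -0.205   0.    ]
side specimen_jar 0.52 (351, 222) [ 0.7745 -0.1549  0.    ]
side tube_rack 0.78 (316, 163) [0.7576 0.2856 0.    ]
side stain_bottle 0.72 (338, 278) [ 0.6587 -0.4114  0.    ]
side stain_jar 0.67 (322, 311) [ 0.5865 -0.5215  0.    ]
side slide_box 0.78 (236, 286) [ 0.3837 -0.4215  0.    ]
1.5 [0.19621284 0.51383997 0.23129614] [-3.83599022e-06  1.81374068e-01  9.83414179e-01  3.25832855e-05] 0.08535960260254918
```

View pics/top0.png

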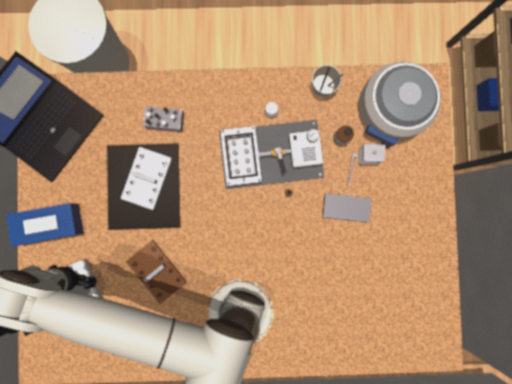

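View pics/side0.png

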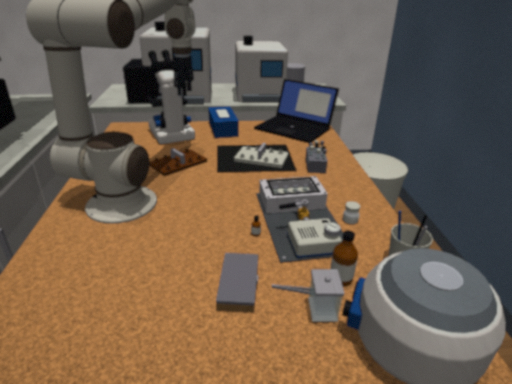

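The white lid is at about (147,178) on the black mat. The brown plate with a handle at (157,272) is the look-alike. The station's chamber is at (240,156), with the lever near (281,162). I choose the white one on the mat and will check it in a crop while I refine the poses.

Run:
```python
from h import *
def L(n): 
    d=np.load(n+'0.npz'); return {k:d[k] for k in d.files}
t,s=L('top'),L('side')
def big(c,x0,y0,w,h,f): return cv2.resize(c['image'][y0:y0+h,x0:x0+w],None,fx=f,fy=f,interpolation=cv2.INTER_CUBIC)
a=big(t,95,105,235,125,3.4); cv2.imwrite('pics/crop1.png',a[...,::-1])
def rect(P,m,name):
    q=P[m][:,:2].astype(np.float32)
    r=cv2.minAreaRect(q*1000); print(name,len(q),np.round(r[0],1),np.round(r[1],1),round(r[2],2),'mean z',P[m][:,2].mean().round(4), 'mean',(q.mean(0)*1000).round(1))
for n,c in(('top',t),('side',s)):
    P=cloud(c); x,y,z=P[...,0],P[...,1],P[...,2]; br=c['image'].min(-1)
    rect(P,(abs(x-.53)<.14)&(abs(y-.335)<.12)&(z>.012)&(z<.027)&(br>120),n+' lidplate')
    rect(P,(abs(x-.53)<.06)&(abs(y-.335)<.08)&(z>.045)&(z<.065),n+' handle')
    rect(P,(abs(x-.6)<.13)&(abs(y+.015)<.085)&(z>.058)&(z<.082),n+' rim')
    m=(abs(x-.55)<.05)&(abs(y+.19)<.06)&(z>.07)&(z<.1); rect(P,m,n+' lever'); 
    rect(P,(abs(x-.45)<.04)&(abs(y+.21)<.04)&(z>.02)&(z<.08),n+' dropper')
```

```text
top lidplate 1520 [530.1 346.5] [135.5 212.2] 69.1 mean z 0.0198 mean [528.6 346.1]
top handle 86 [528.7 346.3] [89.9 13.7] 68.88 mean z 0.0584 mean [528.1 344.3]
top rim 1067 [599.  -23.3] [210.6 135.5] 5.17 mean z 0.0674 mean [598.4 -21.1]
top lever 70 [ 564.1 -171.1] [73.4 12.7] 13.36 mean z 0.0891 mean [ 563.3 -171.1]
top dropper 52 [ 456.2 -196.4] [26.7 26.9] 44.03 mean z 0.047 mean [ 455.7 -195.2]
side lidplate 423 [525.  341.2] [133.6 208.8] 69.17 mean z 0.0184 mean [528.8 340.2]
side handle 48 [526.9 340.7] [88.4 13.8] 69.14 mean z 0.0546 mean [525.1 334.1]
side rim 817 [595.7 -22.7] [211.8 139.7] 5.54 mean z 0.0654 mean [593.7 -34.8]
side lever 104 [ 563.3 -174.6] [74.7 15.7] 14.58 mean z 0.0856 mean [ 560.5 -176.7]
side dropper 118 [ 452.7 -204.5] [24.2 27.6] 86.9 mean z 0.0416 mean [ 453.  -207.1]
```

View pics/crop1.png

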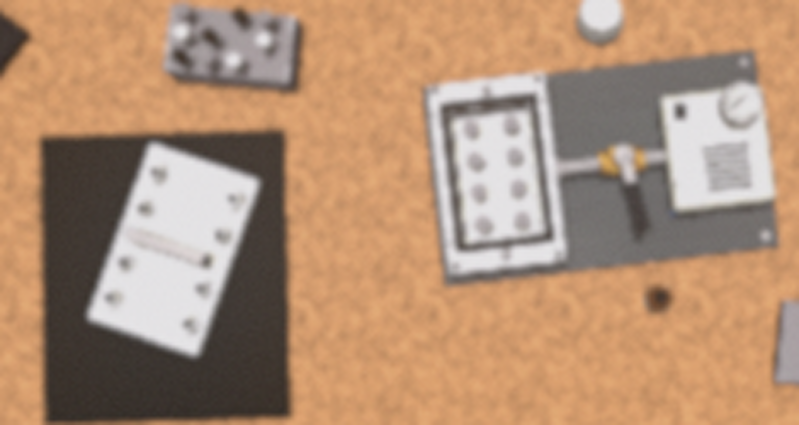

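The crop confirms it: the white plate with a steel handle and eight sockets on the mat at crop (170,250) is the lid. The chamber is at (497,178), and the lever's black grip points down from the stem at (622,160), to (640,235).

Add to h.py:
```python
from scipy.spatial.transform import Rotation as R
def to(x,y,z,head,pre=''):
    "delta in present tool axes to TCP goal pointing down, tool-y heading in deg"
    s=telemetry.sense(); q=np.array(s['tool_rot']); A=R.from_quat(q[[1,2,3,0]])
    h=np.radians(head); Y=[np.cos(h),np.sin(h),0]; Z=[0,0,-1]; X=np.cross(Y,Z)
    B=R.from_matrix(np.c_[X,Y,Z]); d=A.inv().apply(np.array([x,y,z])-s['eef_pos'])
    print(pre,'d',d.round(4),'|d|',np.linalg.norm(d).round(3),'rot',(A.inv()*B).as_rotvec().round(4),'| t',round(s['time'],2),'F',np.round(s['wrist_force'],1),'w',round(s['width'],4),'q6',round(s['qpos'][5],2),'pos',np.round(s['eef_pos'],4))
```

```bash
python3 -c "
from h import *
to(.557,-.176,.16,-77)"
```

```text
d [-0.5831 -0.5158  0.0713] |d| 0.782 rot [-0.0000e+00 -1.0000e-04  2.5499e+00] | t 1.5 F [ 0.9 -0.5 -0.5] w 0.0854 q6 1.57 pos [0.1962 0.5138 0.2313]
```

Units first: shifts go in shares of 0.75 m and turns go in shares of pi/2 rad. So -0.0292 m is -0.0389, -0.0258 m is -0.0344.

Emit:
drive_effector(ticks=[{"jaw":0.045,"tx":-0.0389,"ty":-0.0344},{"jaw":0.045,"tx":-0.0389,"ty":-0.0344},{"jaw":0.045,"tx":-0.0389,"ty":-0.0344},{"jaw":0.045,"tx":-0.0389,"ty":-0.0344},{"jaw":0.045,"tx":-0.0389,"ty":-0.0344},{"jaw":0.045,"tx":-0.0389,"ty":-0.0344},{"jaw":0.045,"tx":-0.0389,"ty":-0.0344},{"jaw":0.045,"tx":-0.0389,"ty":-0.0344},{"jaw":0.045,"tx":-0.0389,"ty":-0.0344},{"jaw":0.045,"tx":-0.0389,"ty":-0.0344}], grip_n=20)

```text
time: 2.33
eef_pos: [0.3773, 0.1668, 0.2316]
tool_rot: [0.0, 0.181, 0.983, 0.0]
wrist_force: [0.2, 1.1, 0.1]
width: 0.0448
finger_force: 0.0
```

Emit:
drive_effector(ticks=[{"jaw":0.045,"tx":-0.0389,"ty":-0.0344},{"jaw":0.045,"tx":-0.0389,"ty":-0.0344},{"jaw":0.045,"tx":-0.0389,"ty":-0.0344},{"jaw":0.045,"tx":-0.0389,"ty":-0.0344},{"jaw":0.045,"tx":-0.0389,"ty":-0.0344},{"jaw":0.045,"tx":-0.0389,"ty":-0.0344},{"jaw":0.045,"tx":-0.0389,"ty":-0.0344},{"jaw":0.045,"tx":-0.0389,"ty":-0.0344},{"jaw":0.045,"tx":-0.0389,"ty":-0.0344},{"jaw":0.045,"tx":-0.0389,"ty":-0.0344}])

```text
time: 3.17
eef_pos: [0.5582, -0.1786, 0.2313]
tool_rot: [0.0, 0.182, 0.983, 0.0]
wrist_force: [0.1, 1.0, 0.8]
width: 0.0449
finger_force: 0.0
```

Emit:
drive_effector(ticks=[{"jaw":0.045,"drz":0.0764},{"jaw":0.045,"drz":0.0764},{"jaw":0.045,"drz":0.0764},{"jaw":0.045,"drz":0.0764},{"jaw":0.045,"drz":0.0764},{"jaw":0.045,"drz":0.0764},{"jaw":0.045,"drz":0.0764},{"jaw":0.045,"drz":0.0764},{"jaw":0.045,"drz":0.0764},{"jaw":0.045,"drz":0.0764}])

```text
time: 4.0
eef_pos: [0.5577, -0.1766, 0.2312]
tool_rot: [-0.0, 0.707, 0.707, -0.0]
wrist_force: [0.0, -0.7, -0.4]
width: 0.0453
finger_force: 0.0
```

Emit:
drive_effector(ticks=[{"jaw":0.045,"drz":0.0764},{"jaw":0.045,"drz":0.0764},{"jaw":0.045,"drz":0.0764},{"jaw":0.045,"drz":0.0764},{"jaw":0.045,"drz":0.0764},{"jaw":0.045,"drz":0.0764},{"jaw":0.045,"drz":0.0764},{"jaw":0.045,"drz":0.0764},{"jaw":0.045,"drz":0.0764},{"jaw":0.045,"drz":0.0764}])

```text
time: 4.83
eef_pos: [0.5577, -0.1766, 0.2313]
tool_rot: [-0.0, 0.983, 0.184, -0.0]
wrist_force: [0.7, -0.6, -0.3]
width: 0.045
finger_force: 0.0
```

```bash
python3 -c "
from h import *
to(.557,-.176,.16,-77)"
```

```text
 d [-0.0004 -0.0008  0.0713] |d| 0.071 rot [-1.000e-04  1.000e-04  1.439e-01] | t 4.83 F [ 0.7 -0.6 -0.3] w 0.045 q6 2.46 pos [ 0.5577 -0.1766  0.2313]
```

Converted, 0.03 m is 0.04, 0.02 m is 0.0267, 0.072 rad is 0.0458.

Emit:
drive_effector(ticks=[{"jaw":0.045,"tz":0.04,"drz":0.0458},{"jaw":0.045,"tz":0.04,"drz":0.0458},{"jaw":0.045,"tz":0.04},{"jaw":0.045,"tz":0.04},{"jaw":0.045,"tz":0.0267},{"jaw":0.045,"tz":0.02},{"jaw":0.045,"tz":0.0107},{"jaw":0.045}])

```text
time: 5.5
eef_pos: [0.5568, -0.1763, 0.0665]
tool_rot: [-0.001, 0.993, 0.116, -0.001]
wrist_force: [-0.2, -0.5, -0.1]
width: 0.0448
finger_force: 0.0
```

Run:
```python
from h import *
to(.557,-.176,.068,-77)
t=imaging.camera('top');s=imaging.camera('side')
a=lambda c,x,y,w,h,f: cv2.resize(c['image'][y:y+h,x:x+w],None,fx=f,fy=f,interpolation=cv2.INTER_CUBIC)
cv2.imwrite('pics/g1.png',np.hstack([a(t,230,110,110,110,3.6),a(s,235,150,110,110,3.6)])[...,::-1])
```

```text
 d [ 0.0003 -0.0002 -0.0015] |d| 0.002 rot [-0.0015  0.0025  0.0059] | t 5.5 F [-0.2 -0.5 -0.1] w 0.0448 q6 2.6 pos [ 0.5568 -0.1763  0.0665]
```

View pics/g1.png

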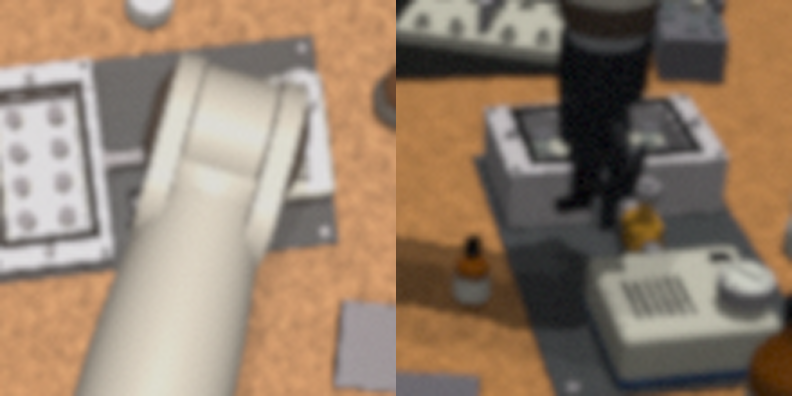

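The arm hides the valve in the top half. In the side half the fingers are around the black lever at (600,200), with the brass valve at (643,225). I'll close gently.

Emit:
drive_effector(ticks=[{"jaw":0},{"jaw":0},{"jaw":0},{"jaw":0},{"jaw":0},{"jaw":0}], grip_n=20)

```text
time: 6.1
eef_pos: [0.5581, -0.1763, 0.0695]
tool_rot: [-0.0, 0.993, 0.116, 0.001]
wrist_force: [-2.3, 3.9, 6.5]
width: 0.0132
finger_force: 19.3
```

Run:
```python
from h import *
to(.557,-.176,.068,-77); s=telemetry.sense(); print(s['moment'])
```

```text
 d [-0.001  -0.0005  0.0015] |d| 0.002 rot [ 0.     -0.0014  0.0066] | t 6.1 F [-2.3  3.9  6.5] w 0.0132 q6 2.6 pos [ 0.5581 -0.1763  0.0695]
[0.66089996 0.33341578 0.2689058 ]
```

Converted, 0.0035 m is 0.0047, 0.0001 m is 0.0001, -0.064 rad is -0.0407.

Emit:
drive_effector(ticks=[{"jaw":0,"tx":0.0001,"ty":0.0047,"drz":-0.0407},{"jaw":0,"tx":0.0001,"ty":0.0047,"drz":-0.0407},{"jaw":0,"tx":0.0001,"ty":0.0047,"drz":-0.0407},{"jaw":0,"tx":0.0001,"ty":0.0047,"drz":-0.0407},{"jaw":0,"tx":0.0001,"ty":0.0047,"drz":-0.0407},{"jaw":0,"tx":0.0001,"ty":0.0047,"drz":-0.0407},{"jaw":0,"tx":0.0001,"ty":0.0047,"drz":-0.0407},{"jaw":0,"tx":0.0001,"ty":0.0047,"drz":-0.0407},{"jaw":0,"tx":0.0001,"ty":0.0047,"drz":-0.0407},{"jaw":0,"tx":0.0001,"ty":0.0047,"drz":-0.0407},{"jaw":0},{"jaw":0}])

```text
time: 7.1
eef_pos: [0.577, -0.2034, 0.0695]
tool_rot: [-0.001, 0.906, 0.424, 0.002]
wrist_force: [1.6, 14.3, 6.2]
width: 0.0127
finger_force: 27.3
```

Run:
```python
from h import *
s=telemetry.sense();p=s['eef_pos'];q=s['tool_rot'];print(p,np.degrees(2*np.arctan2(q[2],q[1])),np.degrees(np.arctan2(-.1625-p[1],.6112-p[0])),s['moment'])
```

```text
[ 0.57701816 -0.20340357  0.0695332 ] 50.19664388335402 50.11554506224605 [ 2.85114916 -0.40568025  0.47087361]
```

Emit:
drive_effector(ticks=[{"jaw":0.045},{"jaw":0.045},{"jaw":0.045},{"jaw":0.045},{"jaw":0.045,"tz":-0.0267},{"jaw":0.045,"tz":-0.0533},{"jaw":0.045,"tz":-0.0533},{"jaw":0.045,"tz":-0.0533}])

```text
time: 7.77
eef_pos: [0.575, -0.2061, 0.2096]
tool_rot: [-0.0, 0.906, 0.422, -0.0]
wrist_force: [1.2, -0.6, 0.1]
width: 0.0448
finger_force: 0.0
```

```bash
python3 -c "
from h import *
to(.528,.3435,.16,-21)"
```

```text
 d [ 0.3907 -0.3894  0.0497] |d| 0.554 rot [-0.0008  0.0004 -0.332 ] | t 7.77 F [ 1.2 -0.6  0.1] w 0.0448 q6 1.93 pos [ 0.575  -0.2061  0.2096]
```

Converted, 0.0279 m is 0.0372, -0.0278 m is -0.0371.

Emit:
drive_effector(ticks=[{"jaw":0.07,"tx":0.0372,"ty":-0.0371},{"jaw":0.07,"tx":0.0372,"ty":-0.0371},{"jaw":0.07,"tx":0.0372,"ty":-0.0371},{"jaw":0.07,"tx":0.0372,"ty":-0.0371},{"jaw":0.07,"tx":0.0372,"ty":-0.0371},{"jaw":0.07,"tx":0.0372,"ty":-0.0371},{"jaw":0.07,"tx":0.0372,"ty":-0.0371},{"jaw":0.07,"tx":0.0372,"ty":-0.0371},{"jaw":0.07,"tx":0.0372,"ty":-0.0371},{"jaw":0.07,"tx":0.0372,"ty":-0.0371},{"jaw":0.07,"tx":0.0372,"ty":-0.0371}])

```text
time: 8.68
eef_pos: [0.5382, 0.2273, 0.2084]
tool_rot: [0.0, 0.906, 0.422, 0.0]
wrist_force: [-0.4, -0.2, -0.7]
width: 0.0702
finger_force: 0.0
```

Emit:
drive_effector(ticks=[{"jaw":0.07,"tx":0.0372,"ty":-0.0371},{"jaw":0.07,"tx":0.0372,"ty":-0.0371},{"jaw":0.07,"tx":0.0372,"ty":-0.0371},{"jaw":0.07,"drz":-0.07},{"jaw":0.07,"drz":-0.07},{"jaw":0.07,"drz":-0.07},{"jaw":0.07}])

```text
time: 9.27
eef_pos: [0.5286, 0.3436, 0.208]
tool_rot: [0.0, 0.823, 0.568, -0.0]
wrist_force: [-0.4, 0.1, -0.2]
width: 0.07
finger_force: 0.0
```

Run:
```python
from h import *
to(.528,.3435,.16,-21)
def rect(P,m,name):
    q=P[m][:,:2].astype(np.float32); r=cv2.minAreaRect(q*1000)
    print(name,len(q),np.round(r[0],1),np.round(r[1],1),round(r[2],2),'fitline',np.round(np.degrees(np.arctan2(*np.linalg.svd(q-q.mean(0),full_matrices=False)[2][0][::-1])),1))
for n in('top','side'):
    c=imaging.camera(n); P=cloud(c); x,y,z=P[...,0],P[...,1],P[...,2]; k=c['image'].max(-1)
    rect(P,(abs(x-.6)<.13)&(abs(y+.015)<.085)&(z>.058)&(z<.082),n+' rim')
    m=(np.hypot(x-.611,y+.1625)<.1)&(np.hypot(x-.611,y+.1625)>.02)&(x<.611)&(y<-.16)&(z>.078)&(z<.1); rect(P,m,n+' lever')
    m2=m&(k<90); rect(P,m2,n+' grip')
    for t,z in dict(valve_axis=.084,lever_grip=.084,chamber=.066,pin_far=.075,pin_near=.075,lid_handle=.051).items():
        for o in mark_of(c,t)[:1]: print(t,round(o['score'],2),at_z(c,*px(o),z).round(4))
    if n=='top': f=cv2.resize(c['image'][105:205,215:330],None,fx=5,fy=5,interpolation=cv2.INTER_CUBIC); cv2.imwrite('pics/v1.png',f[...,::-1])
```

```text
 d [-0.0002 -0.0005  0.048 ] |d| 0.048 rot [0.     0.0004 0.0036] | t 9.27 F [-0.4  0.1 -0.2] w 0.07 q6 2.51 pos [0.5286 0.3436 0.208 ]
top rim 1074 [598.9 -20.6] [210.6 130.3] 5.3 fitline -174.8
top lever 61 [ 579.6 -202.3] [62.5 13.1] 54.98 fitline -125.4
top grip 34 [ 575.  -206.2] [42.8 11.6] 50.6 fitline -129.4
valve_axis 0.67 [ 0.6162 -0.1559  0.084 ]
lever_grip 0.54 [ 0.5833 -0.2094  0.084 ]
chamber 0.8 [ 0.6116 -0.0264  0.066 ]
pin_far 0.97 [ 0.6758 -0.0101  0.075 ]
pin_near 0.8 [ 0.5049 -0.0404  0.075 ]
lid_handle 0.62 [0.15   0.3035 0.051 ]
side rim 814 [596.1 -22.8] [211.1 141.1] 5.08 fitline -174.9
side lever 73 [ 578.5 -206.6] [68.1 13.1] 51.54 fitline -128.2
side grip 67 [ 579.2 -207.3] [68.  12.9] 49.33 fitline -130.1
valve_axis 0.78 [ 0.6122 -0.1569  0.084 ]
lever_grip 0.53 [ 0.568  -0.2034  0.084 ]
chamber 0.85 [ 0.5915 -0.0199  0.066 ]
pin_far 0.67 [ 0.6838 -0.0076  0.075 ]
pin_near 0.69 [ 0.5066 -0.0119  0.075 ]
lid_handle 0.69 [ 0.6375 -0.4647  0.051 ]
```

View pics/v1.png

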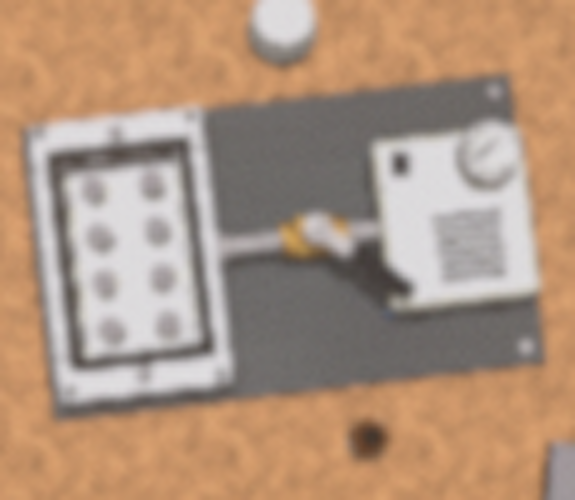

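Lever now points down-right from the stem at (320,230), over the pump's corner at (405,290): about 45° to the pipe, and the two cameras give 50.2° against a station yaw of 5.2°. Next is the lid.

Converted, 0.035 m is 0.0467, 0.03 m is 0.04.

Emit:
drive_effector(ticks=[{"jaw":0.07,"tz":0.0467},{"jaw":0.07,"tz":0.0467},{"jaw":0.07,"tz":0.0467},{"jaw":0.07,"tz":0.04},{"jaw":0.07,"tz":0.0267},{"jaw":0.07,"tz":0.016},{"jaw":0.07,"tz":0.0093},{"jaw":0.07}])

```text
time: 10.63
eef_pos: [0.5282, 0.3432, 0.0334]
tool_rot: [-0.0, 0.825, 0.566, -0.001]
wrist_force: [-0.7, 0.2, 0.0]
width: 0.0695
finger_force: 0.0
```

Emit:
drive_effector(ticks=[{"jaw":0},{"jaw":0},{"jaw":0},{"jaw":0},{"jaw":0},{"jaw":0},{"jaw":0},{"jaw":0}], grip_n=60)

```text
time: 11.3
eef_pos: [0.5288, 0.3439, 0.0355]
tool_rot: [-0.0, 0.825, 0.566, 0.001]
wrist_force: [-1.6, -0.1, 5.7]
width: 0.0127
finger_force: 59.8
```

```bash
python3 -c "
from h import *
to(.528,.3435,.034,-21)"
```

```text
 d [-0.0006 -0.0007  0.0015] |d| 0.002 rot [ 0.0006 -0.0015 -0.0014] | t 11.3 F [-1.6 -0.1  5.7] w 0.0127 q6 2.52 pos [0.5288 0.3439 0.0355]
```

Converted, -0.03 m is -0.04, -0.025 m is -0.0333.

Emit:
drive_effector(ticks=[{"jaw":0,"tz":-0.0067},{"jaw":0,"tz":-0.02},{"jaw":0,"tz":-0.0333},{"jaw":0,"tz":-0.04},{"jaw":0,"tz":-0.04},{"jaw":0,"tz":-0.02},{"jaw":0,"tz":-0.0067},{"jaw":0}])

```text
time: 11.97
eef_pos: [0.5289, 0.3436, 0.1602]
tool_rot: [0.0, 0.825, 0.566, 0.001]
wrist_force: [-0.6, 0.7, -5.2]
width: 0.0125
finger_force: 58.9
```

```bash
python3 -c "
from h import *
to(.598,-.021,.145,5.2)"
```

```text
 d [-0.3153  0.1956  0.0151] |d| 0.371 rot [ 0.0013 -0.0009 -0.4589] | t 11.97 F [-0.6  0.7 -5.2] w 0.0125 q6 2.52 pos [0.5289 0.3436 0.1602]
```

Converted, -0.021 m is -0.028, 0.013 m is 0.0173.

Emit:
drive_effector(ticks=[{"jaw":0,"tx":-0.0143,"ty":0.0091},{"jaw":0,"tx":-0.028,"ty":0.0173},{"jaw":0,"tx":-0.028,"ty":0.0173},{"jaw":0,"tx":-0.028,"ty":0.0173},{"jaw":0,"tx":-0.028,"ty":0.0173},{"jaw":0,"tx":-0.028,"ty":0.0173},{"jaw":0,"tx":-0.028,"ty":0.0173},{"jaw":0,"tx":-0.028,"ty":0.0173}])

```text
time: 12.63
eef_pos: [0.5622, 0.159, 0.1569]
tool_rot: [-0.0, 0.825, 0.566, -0.002]
wrist_force: [0.5, -0.2, -4.1]
width: 0.0128
finger_force: 58.8
```

Emit:
drive_effector(ticks=[{"jaw":0,"tx":-0.028,"ty":0.0173},{"jaw":0,"tx":-0.028,"ty":0.0173},{"jaw":0,"tx":-0.028,"ty":0.0173},{"jaw":0,"tx":-0.028,"ty":0.0173},{"jaw":0,"tx":-0.028,"ty":0.0173},{"jaw":0,"tx":-0.028,"ty":0.0173},{"jaw":0,"tx":-0.028,"ty":0.0173},{"jaw":0,"tx":-0.0143,"ty":0.0091},{"jaw":0}])

```text
time: 13.38
eef_pos: [0.597, -0.0241, 0.1572]
tool_rot: [-0.001, 0.825, 0.565, -0.001]
wrist_force: [0.1, -0.1, -4.4]
width: 0.013
finger_force: 58.9
```

Emit:
drive_effector(ticks=[{"jaw":0,"drz":-0.0365},{"jaw":0,"drz":-0.0365},{"jaw":0,"drz":-0.0365},{"jaw":0,"drz":-0.0365},{"jaw":0,"drz":-0.0365},{"jaw":0,"drz":-0.0365},{"jaw":0,"drz":-0.0365},{"jaw":0,"drz":-0.0365},{"jaw":0,"tz":0.016},{"jaw":0},{"jaw":0}])

```text
time: 14.3
eef_pos: [0.5966, -0.0208, 0.1453]
tool_rot: [-0.001, 0.675, 0.738, -0.001]
wrist_force: [-0.1, 0.6, -3.7]
width: 0.013
finger_force: 58.9
```

Create m.py:
```python
from h import *
to(.598,-.021,.145,5.2)
z0=telemetry.sense()['eef_pos'][2]-.0325
for n in('top','side'):
    c=imaging.camera(n); P=cloud(c); x,y,z=P[...,0],P[...,1],P[...,2]; br=c['image'].min(-1)
    for name,m in (('plate',(abs(x-.6)<.14)&(abs(y+.015)<.1)&(z>z0+.008)&(z<z0+.024)&(br>100)),):
        q=P[m][:,:2].astype(np.float32)*1000; r=cv2.minAreaRect(q); print(n,name,len(q),np.round(r[0],1),np.round(r[1],1),round(r[2],2),'z',P[m][:,2].mean().round(4))
        # corner extents along station axes
        a=np.radians(5.2); u=q@[np.cos(a),np.sin(a)]; v=q@[-np.sin(a),np.cos(a)]
        print('  u',np.percentile(u,[.5,99.5]).round(1),'v',np.percentile(v,[.5,99.5]).round(1))
    f=cv2.resize(c['image'][105:205,215:330] if n=='top' else c['image'][125:225,235:350],None,fx=3.4,fy=3.4,interpolation=cv2.INTER_CUBIC)
    I=f if n=='top' else np.hstack([I,f])
cv2.imwrite('pics/hov.png',I[...,::-1])
```

```bash
python3 m.py
```

```text
 d [-0.0003  0.0014  0.0003] |d| 0.001 rot [-0.003  -0.0005 -0.001 ] | t 14.3 F [-0.1  0.6 -3.7] w 0.013 q6 1.45 pos [ 0.5966 -0.0208  0.1453]
top plate 155 [567.5 -80.9] [ 21.6 136.8] 88.96 z 0.1296
  u [491.2 624.1] v [-138.4 -116.9]
side plate 523 [598.5 -20.5] [211.  137.8] 5.2 z 0.1292
  u [490.9 699.3] v [-143.  -10.]
```

View pics/hov.png

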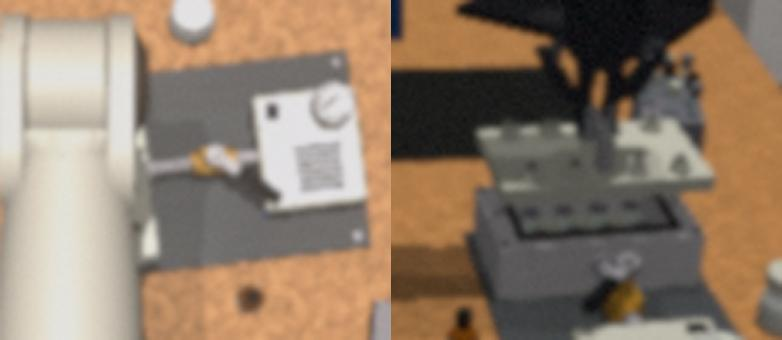

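The top view is hidden by the arm, apart from a strip of lid at (148,220). The side view shows the lid hovering level at (595,155), squarely above the chamber at (590,215). I'll compare the lid's edges with the rim's earlier edges in the same cameras.

Create e.py:
```python
from h import *
a=np.radians(5.2)
def ext(n,c,zt):
    P=cloud(c); z=P[...,2]; u=(P[...,0]*np.cos(a)+P[...,1]*np.sin(a))*1000; v=(-P[...,0]*np.sin(a)+P[...,1]*np.cos(a))*1000
    br=c['image'].min(-1); m=(abs(z-zt)<.006)&(br>70)&(u>450)&(u<750)&(v>-170)&(v<40)
    # edge lines: for bins along u, min v ; for bins along v, min/max u
    def edge(along,val,lo,hi,w,f):
        r=[]
        for b in np.arange(lo,hi,w):
            k=m&(along>=b)&(along<b+w)
            if k.sum()>2: r.append(f(val[k]))
        return (round(float(np.median(r)),1),len(r)) if r else None
    print(n,'vmin',edge(u,v,510,620,6,np.min),'vmin hi-u',edge(u,v,620,690,6,np.min),'umin',edge(v,u,-135,-85,5,np.min),'umax',edge(v,u,-135,-85,5,np.max))
def L(n):
    d=np.load(n+'0.npz'); return {k:d[k] for k in d.files}
zl=telemetry.sense()['eef_pos'][2]-.0325+.016
for n in('top','side'):
    ext(n+' rim',L(n),.066); ext(n+' lid',imaging.camera(n),zl)
```

```bash
python3 e.py
```

```text
top rim vmin (-138.0, 19) vmin hi-u (-138.0, 12) umin (490.8, 10) umax (697.7, 10)
top lid vmin (-137.4, 18) vmin hi-u None umin (492.6, 4) umax (597.9, 4)
side rim vmin (-143.1, 19) vmin hi-u (-142.9, 12) umin (487.7, 10) umax (693.5, 10)
side lid vmin (-141.8, 19) vmin hi-u (-142.0, 12) umin (490.4, 10) umax (697.0, 10)
```

Converted, 0.012 m is 0.016, -0.0022 m is -0.0029.

Emit:
drive_effector(ticks=[{"jaw":0,"tx":-0.0012,"ty":-0.0029,"tz":0.0133},{"jaw":0,"tz":0.016},{"jaw":0,"tz":0.0107},{"jaw":0,"tz":0.004},{"jaw":0},{"jaw":0}])

```text
time: 15.0
eef_pos: [0.5953, -0.0223, 0.114]
tool_rot: [-0.0, 0.674, 0.739, -0.0]
wrist_force: [0.7, -0.2, -3.3]
width: 0.013
finger_force: 58.9
```

```bash
python3 e.py; python3 m.py
```

```text
top rim vmin (-138.0, 19) vmin hi-u (-138.0, 12) umin (490.8, 10) umax (697.7, 10)
top lid vmin (-138.7, 16) vmin hi-u None umin (491.0, 4) umax (574.8, 4)
side rim vmin (-143.1, 19) vmin hi-u (-142.9, 12) umin (487.7, 10) umax (693.5, 10)
side lid vmin (-144.2, 19) vmin hi-u (-143.7, 12) umin (488.9, 10) umax (695.2, 10)
 d [ 0.0011  0.0024 -0.0303] |d| 0.03 rot [0.0007 0.0001 0.0004] | t 15.1 F [-0.5  0.  -2.9] w 0.0127 q6 1.44 pos [ 0.5957 -0.0223  0.1147]
top plate 147 [563.  -79.2] [126.   22.3] 4.02 z 0.099
  u [490.4 616.1] v [-140.  -117.8]
side plate 537 [597.  -23.3] [210.2 133.1] 4.59 z 0.098
  u [487.8 697.4] v [-143.   -11.9]
```

Converted, 0.002 m is 0.0027, -0.0008 m is -0.0011.

Emit:
drive_effector(ticks=[{"jaw":0,"tx":0.0011,"ty":-0.0011,"tz":0.0027},{"jaw":0,"tz":0.0027},{"jaw":0,"tz":0.0027},{"jaw":0,"tz":0.0013},{"jaw":0}])

```text
time: 15.62
eef_pos: [0.5944, -0.0216, 0.1068]
tool_rot: [-0.0, 0.674, 0.739, -0.0]
wrist_force: [0.6, 0.5, -4.1]
width: 0.0128
finger_force: 59.0
```

Emit:
drive_effector(ticks=[{"jaw":0,"tz":0.0013},{"jaw":0,"tz":0.0013},{"jaw":0}])

```text
time: 15.87
eef_pos: [0.5945, -0.0216, 0.1051]
tool_rot: [-0.0, 0.674, 0.739, -0.0]
wrist_force: [-0.0, 0.8, -3.5]
width: 0.0128
finger_force: 59.0
```

Converted, 0.001 m is 0.0013.

Emit:
drive_effector(ticks=[{"jaw":0,"tz":0.0013},{"jaw":0,"tz":0.0013},{"jaw":0}])

```text
time: 16.12
eef_pos: [0.5945, -0.0216, 0.103]
tool_rot: [-0.0, 0.674, 0.739, -0.0]
wrist_force: [0.4, 0.0, -4.0]
width: 0.0129
finger_force: 59.0
```

Emit:
drive_effector(ticks=[{"jaw":0,"tz":0.0013},{"jaw":0,"tz":0.0013},{"jaw":0}])

```text
time: 16.37
eef_pos: [0.5947, -0.0216, 0.1014]
tool_rot: [0.0, 0.674, 0.739, 0.0]
wrist_force: [-0.0, -0.3, -1.3]
width: 0.0123
finger_force: 59.4
```

Emit:
drive_effector(ticks=[{"jaw":0,"tz":0.0013},{"jaw":0}])

```text
time: 16.53
eef_pos: [0.5947, -0.0217, 0.1006]
tool_rot: [0.0, 0.674, 0.739, 0.0]
wrist_force: [-1.3, -0.1, 0.5]
width: 0.013
finger_force: 59.7
```

Converted, 0.001 m is 0.0013.

Emit:
drive_effector(ticks=[{"jaw":0,"tz":0.0013},{"jaw":0}])

```text
time: 16.7
eef_pos: [0.5947, -0.0216, 0.0998]
tool_rot: [0.0, 0.674, 0.739, 0.0]
wrist_force: [-2.0, -0.1, 4.0]
width: 0.013
finger_force: 60.0
```

Emit:
drive_effector(ticks=[{"jaw":0,"tz":0.0013},{"jaw":0}])

```text
time: 16.87
eef_pos: [0.5947, -0.0216, 0.0989]
tool_rot: [0.0, 0.674, 0.739, 0.0]
wrist_force: [-2.3, -0.6, 6.3]
width: 0.0125
finger_force: 60.4
```

Emit:
drive_effector(ticks=[{"jaw":0,"tz":0.0013},{"jaw":0}])

```text
time: 17.03
eef_pos: [0.5947, -0.0216, 0.0985]
tool_rot: [0.0, 0.674, 0.739, 0.0]
wrist_force: [-3.9, -0.8, 9.4]
width: 0.0125
finger_force: 60.9
```

Emit:
drive_effector(ticks=[{"jaw":0,"tz":0.0013},{"jaw":0}])

```text
time: 17.2
eef_pos: [0.5947, -0.0216, 0.0985]
tool_rot: [0.001, 0.674, 0.739, 0.001]
wrist_force: [-7.3, -0.2, 15.4]
width: 0.013
finger_force: 61.6
```

Converted, 0.001 m is 0.0013.

Emit:
drive_effector(ticks=[{"jaw":0,"tz":0.0013},{"jaw":0},{"jaw":0},{"jaw":0},{"jaw":0}])

```text
time: 17.62
eef_pos: [0.5948, -0.0216, 0.0984]
tool_rot: [0.001, 0.674, 0.739, 0.001]
wrist_force: [-10.3, -0.4, 21.6]
width: 0.0126
finger_force: 62.6
```

```bash
python3 m.py
```

Run:
```python
from h import *
c=imaging.camera('side'); P=cloud(c); x,y,z=P[...,0],P[...,1],P[...,2]
m=(np.hypot(x-.611,y+.1625)<.1)&(np.hypot(x-.611,y+.1625)>.02)&(x<.611)&(y<-.16)&(z>.078)&(z<.1)&(c['image'].max(-1)<90)
q=P[m][:,:2]; print('lever',cv2.minAreaRect((q*1000).astype(np.float32)))
k=(abs(x-.6)<.09)&(abs(y+.02)<.06)&(abs(z-.082)<.005); A=np.c_[x[k],y[k],np.ones(k.sum())]; print('plane',np.linalg.lstsq(A,z[k],rcond=None)[0], 'z at centre',z[k].mean())
for t in ('dropper','specimen_jar','tube_rack'): print(t,at_z(c,*px(mark_of(c,t)[0]),0).round(3))
print(telemetry.sense()['moment'])
```

```text
 d [ 0.0003  0.0034 -0.0466] |d| 0.047 rot [0.0027 0.0004 0.0004] | t 17.62 F [-10.3  -0.4  21.6] w 0.0126 q6 1.44 pos [ 0.5948 -0.0216  0.0984]
top plate 146 [561.4 -81.7] [ 22.3 125.9] 88.31 z 0.0827
  u [489.3 612.9] v [-139.1 -117. ]
side plate 535 [596.9 -22.5] [212.3 131.6] 4.69 z 0.0816
  u [488.5 696.8] v [-142.   -12.5]
lever ((578.08544921875, -206.7554168701172), (65.73426055908203, 13.164284706115723), 52.591243743896484)
plane [-0.00132401 -0.00218861  0.08216757] z at centre 0.08142845187798813
dropper [ 0.449 -0.193  0.   ]
specimen_jar [ 0.766 -0.146  0.   ]
tube_rack [0.75  0.283 0.   ]
[-0.00989106  2.12184563  0.07394098]
```

View pics/hov.png

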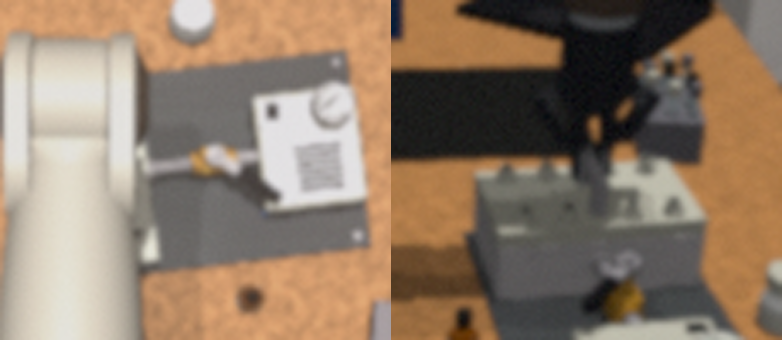

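The side view shows the lid flush on the chamber at (590,200), with no gap. Its top measures 82 mm (66 + 16) and level, pressed at about 22 N. The lever is still at half open, at (250,185) in the top half. Handing in.

```bash
python3 -c "
from workcell import close_job
print(close_job())"
```

```text
the job is handed in; nothing more can be done
None
```

I turned the valve to about 45° (camera readings 44–47°), then fitted the lid over both pins and pressed it onto the metal rim. I handed the job in at about 18 s, with the gripper still holding the lid down at about 22 N.

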